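# Make up the pair of porcelain canisters in the case

## Robot

A 7-joint arm with a two-finger parallel gripper is mounted at the origin on the work surface. World frame = base frame: x ahead of the robot, y to its left, z up, the work surface at z = 0. Lengths are in m, angles in rad, forces in N, time in s.
With the tool pointing down it reaches from about 0.425 to 0.925 m from the base axis. Payload 6.8 kg.
Tool frame: the origin (TCP) lies at the very end of the fingers, on their centre line; the grasp point (between the pads) lies 19 mm behind it; z points along the fingers, y is the line along which they close (so a half turn about z gives the same grasp; the last joint's range is limited). The gripper opens to 85 mm and grips with 20 to 120 N. Pads are 22 mm wide; open, the fingers measure 114 mm over their backs; the gripper's body (76 mm by 85 mm) begins 54 mm behind the grasp point. The pads swing forward as they close: fully open they stand 13 mm farther back than shut.
Start: joints at [-1.369, 0.477, 0.022, 1.555, -0.011, 1.109, -0.083], TCP at [0.206, 0.643, 0.231] pointing down, gripper open.
Joint ranges: [-2.96, 2.96], [-0.34, 2.1], [-1.41, 1.46], [0.24, 2.44], [-1.37, 4.51], [0.17, 1.92], [-2.96, 2.96]. Speed limits (rad/s): [2.39, 2.39, 3.14, 3.14, 3.14, 3.14, 3.14].

## Interface

Orientations are given as a unit quaternion [w, x, y, z].
In Python, from station import get_obs, read_camera, hand_in gives the robot as it stands.
- The arm moves only by the tool arm_command, never from a script. Its argument "commands" is one flat list of numbers, 7 for each row, row after row: the shift along the tool's x, y, z in m, then the turn, a rotation vector about the tool's x, y, z in degrees, then the opening, from 0 (shut) to 1 (fully open). In form: [tx, ty, tz, rx, ry, rz, fingers, tx, ty, tz, rx, ry, rz, fingers, ...]. A call has 1 to 8 rows; each row is the pose to reach, as a shift and turn from the pose commanded when the call began, along the tool's axes at that moment; what a row does not reach only later rows make up. A row lasts 1/10 s, in which the tool goes at most 50 mm and 8.59 degrees, less where a joint would pass 70% of its speed; a pose out of reach is approached as far as the arm can. A call with a gripper value outside its range is refused whole. The fingers move at their own pace and stop on an object; "force" is the grip in N (left out, the last holds). Time passes only in rows, so rows that repeat a pose let the fingers close. It gives the time, the measured TCP pose, the force, the opening and the grip force at its end, in the units of the state.
- get_obs(): the state, without advancing time (a new reading comes with each control period).
- read_camera(name): name is "scene" or "top" or "wrist"; returns a dict with "img" (480x640x3 uint8, red, green, blue), "camera_matrix" (3x3 intrinsics, pixels), "pose" (4x4, takes a point from camera to world coordinates). Camera axes: x right, y down, z forward; pixel columns grow to the right and rows downward; lengths in m; the calibration is good to about 2 mm. A picture is of the moment at which its call begins. There is no depth.
- hand_in(): hands the job in; it is judged then, once.
The state is a dict: "t": time; "q": joint angles; "joint_vel": joint speeds; "joint_torque": joint torques, N m; "eef_pos": TCP position; "tool_rot": TCP orientation; "contact_force": force on the tool from outside, world axes, zero at the start; "torque": the same for the moment, N m; "gripper_width": opening from 0.0 (shut) to 1.0 (fully open); "grasp_force": force on a finger pad.
Only numpy, scipy, OpenCV 4.12 (cv2) and the standard library are available. Lean on these libraries where they do the work, as an engineer would, in place of code of your own. Each camera call takes 0.05 s, during which the arm holds its last target. There are 200 camera calls.

## Task

The small wooden case holds one porcelain canister in one bay, and its other bay is empty. Of the two canisters lying on the table, take the one of the same shape as the canister in the case: first stand it upright, lid up, on the bare table clear of the case and let go of it so that one can see that it stands true, then take it again and set it down upright in the empty bay. Put it down gently both times, and leave the other canisters, the bell and the bowl where they are.

Things in the scene. Friction and masses are not known exactly. Their poses are not given: they have to be found in the camera images.
- case: Low open wooden case with brass corners, fixed to the table; 86 (its x) x 162 (its y) x 40 mm high, walls and partition 10 mm thick. Two square bays, 66 x 66 mm inside and 40 mm deep, lie in a row along its y axis; their floor is a thin felt level with the table top (z = 0). Origin at the centre of the underside, z up.
- bay_free (a point): Centre of the floor of the empty bay (the bay on the case's -y side), at table height; axes those of the case.
- bay_taken (a point): Centre of the floor of the other bay (on the case's +y side), which holds one standing canister; axes those of the case.
- square_standing (a point): Tall square porcelain canister standing upright, either in the case or on the table about 160 mm beyond the taken bay: body 52 x 52 x 96 mm, ball knob on top, 122 mm tall in all; white with narrow blue bands. The point is the centre of its body, 48 mm above its base; z points up to the lid.
- eight_standing (a point): Short eight-sided porcelain canister standing upright, either in the case or on the table about 160 mm beyond the taken bay (where the square one is not): body 56 mm across flats and 80 mm high, flat round cap 42 mm wide, 94 mm tall in all. The point is the centre of its body, 40 mm above its base; z points up to the lid.
- square_lying (a point): Loose canister (square_loose) of the same make as square_standing (52 x 52 x 96 mm, with the knob 122 mm long, about 0.2 to 0.4 kg), lying on one of its flat sides. The point is the centre of its body (without the knob). Its x axis runs along the canister, from base to lid: level at the start, in any direction; y and z are square to two pairs of its sides, z up at the start.
- eight_lying (a point): Loose canister (eight_loose) of the same make as eight_standing (56 mm across flats, body 80 mm, with the cap 94 mm long, about 0.2 to 0.4 kg), lying on one of its flat sides. The point is the centre of its body (without the cap). Its x axis runs along the canister, from base to lid: level at the start, in any direction; y and z are square to two pairs of its sides, z up at the start.
- square_lid (a point): The middle of the top face of the body of the lying square canister, 48 mm from square_lying along its x axis (the knob stands 26 mm beyond).
- eight_lid (a point): The middle of the top face of the body of the lying eight-sided canister, 40 mm from eight_lying along its x axis (the cap stands 14 mm beyond).
- bell: Brass hand bell with a wooden handle, standing, 68 mm wide and 116 mm tall; origin at the centre of its base. Not to be moved.
- bowl: Blue bowl, 120 mm wide and 50 mm high; origin at the centre of its base. Not to be moved.
Not all that is in view belongs to the job. What is shaped like the part that bears square_lying but red is not meant.

How it is judged:
By the outcome, as a careful person would: the job done as asked, in the order asked, and still so for the second after the job is handed in, with the robot touching nothing.
It also fails if it takes over 72 s, if anything falls off the work surface, if the arm or the gripper's body presses on something with over 40 N, if the wrist force passes 120 N, or if a joint passes its speed limit or range.

## Working session

There is one attempt and no reset: what is moved stays moved. The work goes in short steps, Python scripts to look and compute and a tool call to move; the robot and the scene stay as the last step left them, time stands still between calls to the robot, and variables do not carry over. Pictures are saved under pics/ and viewed, at most 10 in all, crops included, and the job is handed in when it is done.

Besides the shell and the picture viewer there is one more tool, called after "Request:" as a command line: name --argument value ..., lists and objects as JSON in quotes. arm_command: Moves the arm, as the interface text tells. Its arguments: {"type":"object","properties":{"commands":{"type":"array","items":{"type":"number"}},"force":{"type":"number"}},"required":["commands"]}

```bash
mkdir -p pics; ls; python3 - <<'E'
from station import *
import cv2,numpy as np
o=get_obs();print({k:np.round(v,3) for k,v in o.items()})
for n in["scene","top"]:
    c=read_camera(n);cv2.imwrite(f"pics/{n}0.png",c["img"][:,:,::-1]);print(n,c["camera_matrix"].round(1).tolist(),c["pose"].round(3).tolist())
E
```

```text
pics
{'t': np.float64(0.0), 'q': array([-1.369,  0.478,  0.022,  1.556, -0.012,  1.109, -0.083]), 'joint_vel': array([ 0.002, -0.   ,  0.001, -0.   ,  0.001,  0.001, -0.   ]), 'joint_torque': array([-1.0000e-03, -5.9646e+01,  1.6070e+00, -2.8118e+01,  1.2000e-02,
        9.0000e-03, -0.0000e+00]), 'eef_pos': array([0.206, 0.642, 0.23 ]), 'tool_rot': array([-0.   ,  0.154,  0.988, -0.001]), 'contact_force': array([0.482, 0.326, 0.22 ]), 'torque': array([ 0.087,  0.006, -0.021]), 'grasp_force': np.float64(0.0), 'gripper_width': np.float64(1.001)}
scene [[492.0, 0.0, 318.1], [0.0, 492.0, 246.8], [0.0, 0.0, 1.0]] [[0.718, 0.505, -0.478, 1.151], [0.696, -0.528, 0.487, -0.588], [-0.007, -0.682, -0.731, 0.963], [0.0, 0.0, 0.0, 1.0]]
top [[593.2, 0.0, 323.0], [0.0, 593.2, 249.2], [0.0, 0.0, 1.0]] [[-0.003, -0.982, 0.187, 0.331], [-1.0, 0.004, 0.003, 0.034], [-0.003, -0.187, -0.982, 1.289], [0.0, 0.0, 0.0, 1.0]]
```

View pics/scene0.png

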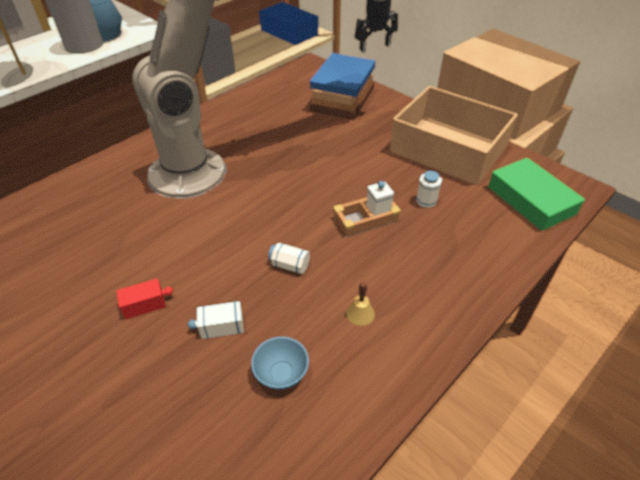

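View pics/top0.png

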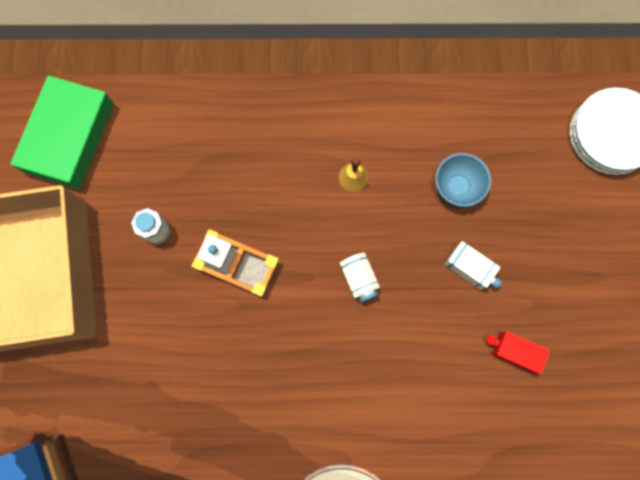

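The scene shows the case (scene 367,212; top 235,263) holding the square canister with the ball knob, so the square shape is wanted. The candidates in the top view are:
- White square canister lying at (474,266), with a ball knob. It fits the description.
- Eight-sided canister with a round cap at (360,276).
- Red square canister at (522,353), which is excluded by its colour.

I'll confirm this in one enlarged crop and measure.

```bash
cat > h.py <<'E'
from station import *
import cv2,numpy as np
from scipy.spatial.transform import Rotation as R
def ray(c,p):
    K=np.array(c["camera_matrix"]);P=np.array(c["pose"])
    return P[:3,3],P[:3,:3]@np.linalg.solve(K,[p[0],p[1],1.])
def onz(c,p,z):
    o,d=ray(c,p);return o+d*(z-o[2])/d[2]
def tri(ca,pa,cb,pb):
    A=[];b=[]
    for c,p in((ca,pa),(cb,pb)):
        o,d=ray(c,p);d=d/np.linalg.norm(d);M=np.eye(3)-np.outer(d,d);A.append(M);b.append(M@o)
    x,r,*_=np.linalg.lstsq(np.vstack(A),np.hstack(b),rcond=None);return x,np.sqrt(r)
def tool():
    o=get_obs();q=o["tool_rot"];return o,R.from_quat([q[1],q[2],q[3],q[0]])
def to_tool(pos,Rt):
    o,r=tool();return r.inv().apply(np.array(pos)-o["eef_pos"]),np.degrees((r.inv()*Rt).as_rotvec())
E
python3 - <<'E'
from h import *
T=read_camera("top");S=read_camera("scene")
def blobs(c,lo,hi,box):
    x0,y0,x1,y1=box;m=cv2.inRange(cv2.cvtColor(c["img"],cv2.COLOR_RGB2HSV),lo,hi)[y0:y1,x0:x1]
    n,_,st,ce=cv2.connectedComponentsWithStats(m);return [(st[i,4],(ce[i]+[x0,y0]).round(1)) for i in range(1,n) if st[i,4]>12]
blue=((90,70,40),(125,255,255));org=((20,150,150),(32,255,255))
for n,c,b1,b2 in(("T",T,(440,235,515,300),(180,225,290,305)),("S",S,(180,290,255,345),(325,175,405,240))):
    print(n,"blue",blobs(c,*blue,b1),"case blue",blobs(c,*blue,b2),"brass",blobs(c,*org,b2))
a=T["img"][235:300,440:520];b=T["img"][222:302,185:285];c=S["img"][290:345,180:255];d=S["img"][175:240,325:405]
f=lambda i:cv2.resize(i,(400,300),interpolation=cv2.INTER_CUBIC)
cv2.imwrite("pics/crop1.png",np.vstack([np.hstack([f(a),f(b)]),np.hstack([f(c),f(d)])])[:,:,::-1])
E
```

```text
T blue [(np.int32(42), array([496.2, 283.3]))] case blue [(np.int32(45), array([212.2, 248.8]))] brass [(np.int32(29), array([212.2, 231.6])), (np.int32(55), array([272.5, 260.1])), (np.int32(49), array([197.2, 265.3])), (np.int32(54), array([259.8, 290.8]))]
S blue [(np.int32(21), array([191.4, 324.6]))] case blue [] brass []
```

View pics/crop1.png

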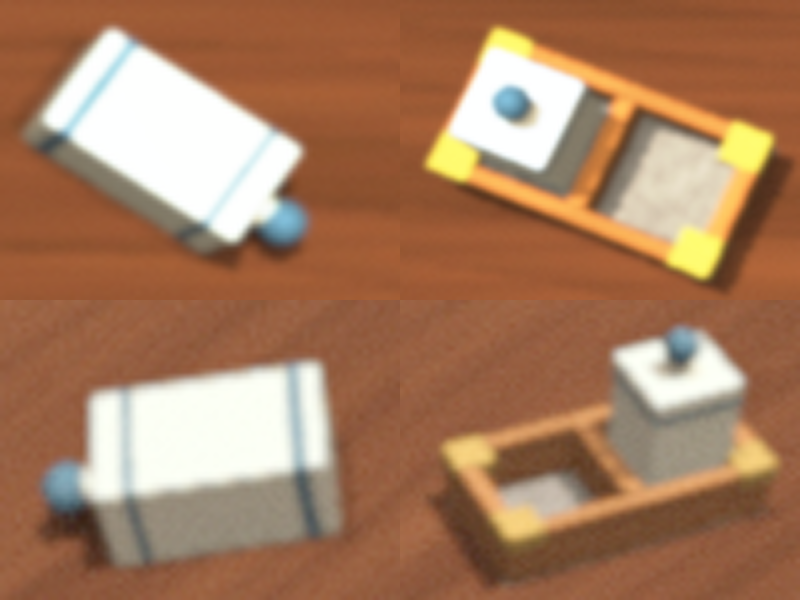

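The crop confirms it: the white square canister has its knob to the lower right in the top view (496,283), matching the cased one (knob at top 212,249). The empty bay is the right-hand one, at about (257,276). Next I triangulate.

```bash
python3 - <<'E'
from h import *
T=read_camera("top");S=read_camera("scene")
X={}
for n,a,b in [("L1",(500.5,267.5),(198.2,326.7)),("L2",(487,287),(196.5,307.4)),("B1",(462.4,241.1),(241.9,320.8)),("B2",(447.6,262.1),(240.4,301.4)),("knob",(496.2,283.3),(191.4,324.6)),
 ("c_fx-",(259.8,290.8),(339,208.6)),("c_fx+",(272.5,260.1),(349,223.3))]:
    X[n],r=tri(T,a,S,b);print(n,X[n].round(4),r.round(4))
br=[onz(T,p,.04) for p in((212.2,231.6),(272.5,260.1),(197.2,265.3),(259.8,290.8))]
print(np.round(br,4));c=np.mean(br,0);y=((br[0]-br[1])+(br[2]-br[3]))/2;x=((br[0]-br[2])+(br[1]-br[3]))/2
print("case",c.round(4),"yaw",np.degrees(np.arctan2(-y[0],y[1])),np.degrees(np.arctan2(x[1],x[0])),np.linalg.norm(x),np.linalg.norm(y))
yu=y/np.linalg.norm(y);print("free bay",(c-yu*.038).round(4))
h=(X["L1"]+X["L2"]-X["B1"]-X["B2"])/2;print("len",np.linalg.norm(h),"w",np.linalg.norm(X["L1"]-X["L2"]),"az",np.degrees(np.arctan2(h[1],h[0])))
pc=np.mean([X[k] for k in("L1","L2","B1","B2")],0);print("topface centre",pc.round(4))
k=X["knob"]-pc;print("az knob",np.degrees(np.arctan2(k[1],k[0])),np.linalg.norm(k[:2]))
for n,p in(("bell",(353,180)),("bowl",(463,184)),("eight",(360,276)),("red",(522,353))):print(n,onz(T,p,.03).round(3))
E
```

```text
L1 [ 0.5279 -0.3371  0.0471] [0.0019]
L2 [ 0.4851 -0.3073  0.0493] [0.0009]
B1 [ 0.5854 -0.2595  0.0464] [0.0017]
B2 [ 0.5402 -0.2264  0.0446] [0.0016]
knob [ 0.4963 -0.3355  0.0216] [0.0015]
c_fx- [0.4826 0.1739 0.0328] [0.003]
c_fx+ [0.5466 0.1458 0.039 ] [0.0006]
[[0.6091 0.2763 0.04  ]
 [0.5462 0.1454 0.04  ]
 [0.5356 0.306  0.04  ]
 [0.4804 0.1715 0.04  ]]
case [0.5428 0.2248 0.04  ] yaw -23.98098579771965 -21.81727754368218 0.07503486215276793 0.14527687688366256
free bay [0.5274 0.1901 0.04  ]
len 0.09722185654762143 w 0.05210516214628332 az -125.39378141311666
topface centre [ 0.5346 -0.2826  0.0468]
az knob -125.94013284813354 0.06539850109344393
bell [ 0.727 -0.029  0.03 ]
bowl [ 0.716 -0.272  0.03 ]
eight [ 0.513 -0.042  0.03 ]
red [ 0.349 -0.377  0.03 ]
```

Request:
arm_command --commands '[-0.436,-0.28,-0.07,0,0,60,1,-0.436,-0.28,-0.07,0,0,60,1,-0.436,-0.28,-0.07,0,0,60,1,-0.436,-0.28,-0.07,0,0,60,1,-0.436,-0.28,-0.07,0,0,60,1,-0.436,-0.28,-0.07,0,0,60,1,-0.436,-0.28,-0.07,0,0,60,1,-0.436,-0.28,-0.07,0,0,60,1]'

```text
t: 1.1
eef_pos: [0.459, 0.3355, 0.2854]
tool_rot: [-0.0, 0.629, 0.777, 0.0]
contact_force: [0.5, 1.2, -0.7]
gripper_width: 0.996
grasp_force: 0.0
```

```bash
cat >> h.py <<'E'
def rot(az_d,down,az_y):
    "tool z: azimuth az_d, 'down' deg below horizontal; y level at az_y"
    a,e,b=np.radians([az_d,down,az_y]);z=np.array([np.cos(a)*np.cos(e),np.sin(a)*np.cos(e),-np.sin(e)])
    y=np.array([np.cos(b),np.sin(b),0]);return R.from_matrix(np.column_stack([np.cross(y,z),y,z]))
def go(pos,Rt):
    t,r=to_tool(pos,Rt);print("shift",t.round(4),"turn",r.round(1))
def st():
    o,r=tool();print("t",o["t"].round(2),"q",o["q"].round(2),"p",o["eef_pos"].round(4),"\n",r.as_matrix().round(3).tolist(),"F",o["contact_force"].round(1),"g",o["gripper_width"].round(3),o["grasp_force"].round(1))
E
python3 - <<'E'
from h import *
st()
Rg=rot(54.5,45,-35.5);d=Rg.as_matrix()[:,2]
go(np.array([.531,-.288,.0165])-.13*d,Rg)
go([.47,-.30,.25],rot(0,90,-35.5))
E
```

```text
Traceback (most recent call last):
  File "h.py", line 25, in st
    o,r=tool();print("t",o["t"].round(2),"q",o["q"].round(2),"p",o["eef_pos"].round(4),"\n",r.as_matrix().round(3).tolist(),"F",o["contact_force"].round(1),"g",o["gripper_width"].round(3),o["grasp_force"].round(1))
                         ^^^^^^^^^^^^
AttributeError: 'float' object has no attribute 'round'
```

```bash
sed -i 's/^def st.*/def st():\n    o,r=tool();f=lambda v:np.round(v,3).tolist();print("t",f(o["t"]),"q",f(o["q"]),"p",f(o["eef_pos"]),"z",f(r.as_matrix()[:,2]),"y",f(r.as_matrix()[:,1]),"F",f(o["contact_force"]),"g",f(o["gripper_width"]),f(o["grasp_force"]))/; $d' h.py
python3 - <<'E'
from h import *
st()
Rg=rot(54.5,45,-35.5);d=Rg.as_matrix()[:,2]
go(np.array([.531,-.288,.0165])-.13*d,Rg)
go([.56,0.05,.30],rot(54.5,60,-35.5))
E
```

```text
t 1.1 q [-1.039, 0.259, 0.365, 1.771, -0.101, 1.13, -0.432] p [0.459, 0.336, 0.285] z [0.0, 0.001, -1.0] y [0.978, 0.208, 0.0] F [0.515, 1.216, -0.746] g 0.996 0.0
shift [-0.687  -0.1273  0.1766] turn [-18.6  42.3  45. ]
shift [-0.3003  0.0393 -0.0148] turn [-12.4  28.2  46.4]
```

Request:
arm_command --commands '[-0.3,0.04,-0.015,-12.4,28.2,46.4,1,-0.3,0.04,-0.015,-12.4,28.2,46.4,1,-0.3,0.04,-0.015,-12.4,28.2,46.4,1,-0.3,0.04,-0.015,-12.4,28.2,46.4,1,-0.3,0.04,-0.015,-12.4,28.2,46.4,1,-0.3,0.04,-0.015,-12.4,28.2,46.4,1,-0.3,0.04,-0.015,-12.4,28.2,46.4,1,-0.3,0.04,-0.015,-12.4,28.2,46.4,1]'

```text
t: 1.9
eef_pos: [0.5603, 0.0494, 0.2995]
tool_rot: [-0.119, 0.859, 0.441, 0.23]
contact_force: [-0.2, 1.5, -0.4]
gripper_width: 1.001
grasp_force: 0.0
```

```bash
python3 - <<'E'
from h import *
st()
Rg=rot(54.5,45,-35.5);d=Rg.as_matrix()[:,2]
go(np.array([.531,-.288,.0165])-.13*d,Rg)
E
```

```text
t 1.9 q [-0.534, 0.114, 0.638, 2.024, -0.698, 0.87, -0.111] p [0.56, 0.049, 0.3] z [0.29, 0.406, -0.866] y [0.813, -0.582, -0.001] F [-0.192, 1.481, -0.356] g 1.001 0.0
shift [-0.4274  0.1731 -0.026 ] turn [ 0.  15.1 -0.1]
```

Request:
arm_command --commands '[-0.427,0.173,-0.026,0,15,0,1,-0.427,0.173,-0.026,0,15,0,1,-0.427,0.173,-0.026,0,15,0,1,-0.427,0.173,-0.026,0,15,0,1,-0.427,0.173,-0.026,0,15,0,1,-0.427,0.173,-0.026,0,15,0,1,-0.427,0.173,-0.026,0,15,0,1,-0.427,0.173,-0.026,0,15,0,1]'

```text
t: 2.7
eef_pos: [0.5005, -0.2548, 0.1545]
tool_rot: [-0.178, 0.819, 0.427, 0.339]
contact_force: [1.0, 0.1, 0.8]
gripper_width: 1.001
grasp_force: 0.0
```

```bash
python3 - <<'E'
from h import *
st()
Rg=rot(54.5,45,-35.5);d=Rg.as_matrix()[:,2]
go(np.array([.531,-.288,.0165])-.13*d,Rg)
E
```

```text
t 2.7 q [0.263, 0.647, 0.691, 1.959, -1.183, 1.364, 1.008] p [0.501, -0.255, 0.154] z [0.404, 0.581, -0.707] y [0.82, -0.572, -0.001] F [1.029, 0.097, 0.815] g 1.001 0.0
shift [-0.1045  0.0431 -0.0395] turn [-0.5 -0.   0.4]
```

Request:
arm_command --commands '[-0.104,0.043,-0.04,0,0,0,1,-0.104,0.043,-0.04,0,0,0,1,-0.104,0.043,-0.04,0,0,0,1,-0.104,0.043,-0.04,0,0,0,1,-0.104,0.043,-0.04,0,0,0,1]'

```text
t: 3.2
eef_pos: [0.4773, -0.3616, 0.1102]
tool_rot: [-0.177, 0.82, 0.426, 0.339]
contact_force: [-0.3, 0.2, 0.9]
gripper_width: 1.001
grasp_force: 0.0
```

```bash
python3 - <<'E'
from h import *
st()
Rg=rot(54.5,45,-35.5);d=Rg.as_matrix()[:,2]
go(np.array([.531,-.288,.0165])-.13*d,Rg)
c=read_camera("wrist");cv2.imwrite("pics/w1.png",c["img"][:,:,::-1])
E
```

```text
t 3.2 q [0.453, 0.814, 0.679, 1.791, -1.167, 1.463, 1.095] p [0.477, -0.362, 0.11] z [0.405, 0.58, -0.707] y [0.819, -0.574, -0.001] F [-0.341, 0.201, 0.889] g 1.001 0.0
shift [-0.0018  0.001   0.0007] turn [-0.4 -0.   0.3]
```

View pics/w1.png

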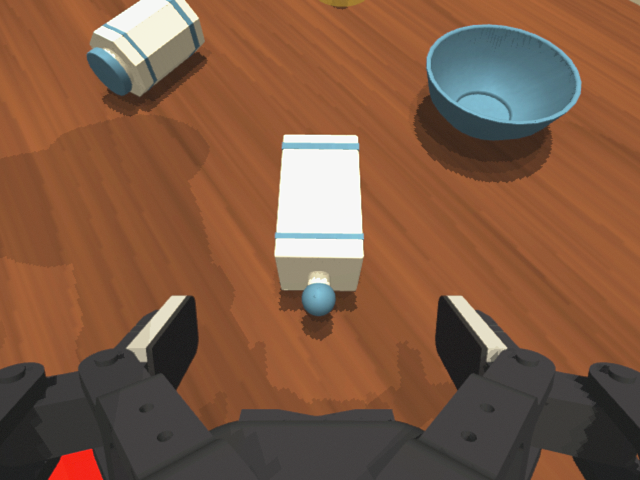

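The wrist view shows the canister centred between the fingers. Its top-face corners are at about (283,135), (358,135), (364,257) and (276,257), and its knob at (319,299).

```bash
python3 - <<'E'
from h import *
c=read_camera("wrist")
P=np.array([onz(c,p,.052) for p in((283,135),(358,135),(364,257),(276,257))])
b=(P[0]+P[1])/2;l=(P[2]+P[3])/2;h=l-b
az=np.degrees(np.arctan2(h[1],h[0]));ctr=(b+l)/2
print(P.round(3).tolist(),"len",np.linalg.norm(h),"w",np.linalg.norm(P[0]-P[1]),np.linalg.norm(P[3]-P[2]),"az",az,"ctr",ctr.round(4))
Rg=rot(az+180,45,az+90);d=Rg.as_matrix()[:,2];hh=h/np.linalg.norm(h)
g=np.array([*ctr[:2],.030])+.020*hh+.019*d
print("tcp",g.round(4));go(g,Rg)
E
```

```text
[[0.541, -0.228, 0.052], [0.584, -0.258, 0.052], [0.528, -0.335, 0.052], [0.486, -0.306, 0.052]] len 0.09549809388590935 w 0.052433011496380515 0.050988250504147854 az -125.53779906168617 ctr [ 0.5351 -0.2816  0.052 ]
tcp [ 0.5313 -0.2869  0.0166]
shift [-0.0022  0.0013  0.1315] turn [-0.4 -0.1  0.4]
```

Request:
arm_command --commands '[-0.002,0.001,0.035,0,0,0.4,1,-0.002,0.001,0.065,0,0,0.4,1,-0.002,0.001,0.09,0,0,0.4,1,-0.002,0.001,0.11,0,0,0.4,1,-0.002,0.001,0.122,0,0,0.4,1,-0.002,0.001,0.131,0,0,0.4,1,-0.002,0.001,0.131,0,0,0.4,1]'

```text
t: 4.0
eef_pos: [0.5299, -0.2889, 0.0163]
tool_rot: [-0.177, 0.822, 0.422, 0.339]
contact_force: [0.6, -0.6, -0.3]
gripper_width: 1.0
grasp_force: 0.0
```

```bash
python3 - <<'E'
from h import *
st();Rg=rot(54.46,45,-35.54);go([.5313,-.2869,.0166],Rg)
E
```

```text
t 4.0 q [0.386, 0.904, 0.549, 1.862, -1.317, 1.287, 1.15] p [0.53, -0.289, 0.016] z [0.407, 0.578, -0.707] y [0.814, -0.581, -0.005] F [0.583, -0.567, -0.309] g 1.0 0.0
shift [ 0.0019 -0.0001  0.0015] turn [-0.3  0.  -0.2]
```

Request:
arm_command --commands '[0,0,0,0,0,0,0.65,0,0,0,0,0,0,0.55,0,0,0,0,0,0,0.45,0,0,0,0,0,0,0.3,0,0,0,0,0,0,0.3,0,0,0,0,0,0,0.3,0,0,0,0,0,0,0.3]' --force 50

```text
t: 4.7
eef_pos: [0.5294, -0.291, 0.017]
tool_rot: [-0.176, 0.822, 0.422, 0.339]
contact_force: [-2.6, -2.3, 4.6]
gripper_width: 0.607
grasp_force: 52.8
```

```bash
python3 - <<'E'
from h import *
st()
go([.52,-.28,.20],rot(54.5,45,-35.5))
E
```

```text
t 4.7 q [0.387, 0.903, 0.552, 1.862, -1.317, 1.288, 1.15] p [0.529, -0.291, 0.017] z [0.409, 0.575, -0.708] y [0.813, -0.582, -0.004] F [-2.625, -2.313, 4.562] g 0.607 52.75
shift [ 0.1316 -0.0147 -0.1271] turn [-0.1  0.1 -0.2]
```

```bash
python3 - <<'E'
from h import *
o,r=tool()
for psi in(-23,-60,20):
    F=rot(psi,45,psi+90);v=(r.inv()*F).as_rotvec(degrees=True);print(psi,v.round(1),np.linalg.norm(v))
    m=r*R.from_rotvec(v/2,degrees=True);print(m.as_matrix()[:,1:].T.round(2).tolist())
E
```

```text
-23 [  -0.3  -63.  -111. ] 127.62498306372548
[[0.89, 0.25, 0.38], [0.37, 0.1, -0.92]]
-60 [ -0.3 -79.2 -72.1] 107.11144803782162
[[0.97, -0.05, 0.24], [0.24, -0.01, -0.97]]
20 [  -0.2  -33.5 -152.4] 156.0071069780876
[[0.66, 0.5, 0.56], [0.44, 0.34, -0.83]]
```

Request:
arm_command --commands '[0.02,-0.002,-0.02,0,0,0,0.3,0.045,-0.005,-0.045,0,0,0,0.3,0.075,-0.008,-0.075,0,0,0,0.3,0.105,-0.012,-0.105,0,0,0,0.3,0.13,-0.015,-0.127,0,0,0,0.3,0.13,-0.015,-0.127,0,0,0,0.3]'

```text
t: 5.3
eef_pos: [0.5204, -0.2811, 0.2022]
tool_rot: [-0.174, 0.822, 0.423, 0.34]
contact_force: [0.4, -0.5, -2.5]
gripper_width: 0.6
grasp_force: 53.4
```

```bash
cat >> h.py <<'E'
# canister in the tool at the first grasp
q=[.822,.422,.339,-.176]
R0=R.from_quat(q);hz=np.radians(-125.54)
Rc=R.from_matrix(np.column_stack([[np.cos(hz),np.sin(hz),0],[-np.sin(hz),np.cos(hz),0],[0,0,1]]))
ct=R0.inv().apply(np.array([.5351,-.2816,.026])-[.5294,-.291,.017]); Rct=R0.inv()*Rc
ct[1]=0
def can():
    o,r=tool();return o["eef_pos"]+r.apply(ct),r*Rct
E
python3 - <<'E'
from h import *
st();print(ct.round(4),Rct.as_matrix()[:,0].round(3))
F=rot(-23,45,67);p=np.array([.54,-.22,.12+.048])-F.apply(ct)
print(p.round(3));go(p,F)
E
```

```text
t 5.3 q [0.286, 0.603, 0.684, 1.863, -1.13, 1.403, 0.889] p [0.52, -0.281, 0.202] z [0.412, 0.574, -0.708] y [0.813, -0.582, 0.002] F [0.434, -0.545, -2.515] g 0.6 53.439
[0.0141 0.     0.0014] [-0.708  0.001 -0.706]
[ 0.548 -0.224  0.179]
shift [ 0.0282 -0.0108  0.061 ] turn [   0.   -62.8 -110.9]
```

Request:
arm_command --commands '[0.01,-0.005,-0.01,0,-31.4,-55.5,0.3,0.01,-0.005,-0.01,0,-31.4,-55.5,0.3,0.01,-0.005,-0.01,0,-31.4,-55.5,0.3,0.01,-0.005,-0.01,0,-31.4,-55.5,0.3,0.01,-0.005,-0.01,0,-31.4,-55.5,0.3,0.01,-0.005,-0.01,0,-31.4,-55.5,0.3,0.01,-0.005,-0.01,0,-31.4,-55.5,0.3,0.01,-0.005,-0.01,0,-31.4,-55.5,0.3]'

```text
t: 6.1
eef_pos: [0.5147, -0.2746, 0.2107]
tool_rot: [0.115, 0.59, 0.784, 0.154]
contact_force: [0.9, 0.1, -3.3]
gripper_width: 0.603
grasp_force: 53.3
```

```bash
python3 - <<'E'
from h import *
st()
F=rot(-23,45,67);p=np.array([.54,-.22,.12+.048])-F.apply(ct)
go(p,F)
E
```

```text
t 6.1 q [-0.057, 0.296, 0.72, 2.043, -0.752, 0.767, 1.425] p [0.515, -0.275, 0.211] z [0.362, 0.107, -0.926] y [0.89, 0.257, 0.377] F [0.856, 0.147, -3.25] g 0.603 53.306
shift [0.0397 0.031  0.047 ] turn [ -0.1 -31.8 -55.1]
```

Request:
arm_command --commands '[0.04,0.03,0.0,0,-31.8,-55.1,0.3,0.04,0.03,0.0,0,-31.8,-55.1,0.3,0.04,0.03,0.0,0,-31.8,-55.1,0.3,0.04,0.03,0.0,0,-31.8,-55.1,0.3,0.04,0.03,0.0,0,-31.8,-55.1,0.3,0.04,0.03,0.0,0,-31.8,-55.1,0.3,0.04,0.03,0.02,0,-31.8,-55.1,0.3,0.04,0.03,0.047,0,-31.8,-55.1,0.3]'

```text
t: 6.9
eef_pos: [0.5175, -0.237, 0.2028]
tool_rot: [0.283, 0.306, 0.908, -0.041]
contact_force: [-0.0, -0.3, -2.6]
gripper_width: 0.598
grasp_force: 54.0
```

```bash
python3 - <<'E'
from h import *
st()
F=rot(-23,45,67);p=np.array([.54,-.22,.12+.048])-F.apply(ct)
go(p,F);print(can()[0],can()[1].as_matrix()[:,0])
E
```

```text
t 6.9 q [-0.063, 0.117, 0.341, 2.296, 0.411, 0.181, 0.801] p [0.518, -0.237, 0.203] z [0.489, -0.247, -0.837] y [0.579, 0.809, 0.099] F [-0.005, -0.333, -2.601] g 0.598 54.019
shift [-0.0001  0.0264  0.0316] turn [ -3.5 -11.5 -13.4]
[ 0.50896019 -0.22985076  0.19400538] [ 0.11721001 -0.20253717  0.9722348 ]
```

```bash
python3 - <<'E'
from h import *
F=rot(-113,45,-23);p=np.array([.54,-.22,.10+.048])-F.apply(ct)
go(p,F)
o,r=tool();v=(r.inv()*F).as_rotvec()
for s in(.33,.66):
    m=r*R.from_rotvec(v*s);print(m.as_matrix()[:,2].round(2),(m*Rct).as_matrix()[:,0].round(2))
E
```

```text
shift [0.0159 0.0137 0.0438] turn [ 52.5 -14.2  57.4]
[ 0.31 -0.5  -0.81] [ 0.05 -0.16  0.99]
[ 0.04 -0.64 -0.77] [ 0.01 -0.09  1.  ]
```

Request:
arm_command --commands '[0.016,0.014,0.0,52.5,-14.2,57.4,0.3,0.016,0.014,0.0,52.5,-14.2,57.4,0.3,0.016,0.014,0.0,52.5,-14.2,57.4,0.3,0.016,0.014,0.0,52.5,-14.2,57.4,0.3,0.016,0.014,0.0,52.5,-14.2,57.4,0.3,0.016,0.014,0.0,52.5,-14.2,57.4,0.3,0.016,0.014,0.0,52.5,-14.2,57.4,0.3,0.016,0.014,0.01,52.5,-14.2,57.4,0.3]'

```text
t: 7.7
eef_pos: [0.5208, -0.2192, 0.1878]
tool_rot: [0.239, 0.668, 0.659, -0.248]
contact_force: [0.4, -0.2, -1.8]
gripper_width: 0.603
grasp_force: 54.1
```

```bash
python3 - <<'E'
from h import *
st()
F=rot(-113,45,-23);p=np.array([.54,-.22,.08+.048])-F.apply(ct)
go(p,F);print(can()[0],can()[1].as_matrix()[:,0])
E
```

```text
t 7.7 q [-0.668, 0.482, 0.725, 2.054, 0.552, 0.813, -0.417] p [0.521, -0.219, 0.188] z [-0.015, -0.646, -0.763] y [1.0, -0.016, -0.007] F [0.401, -0.17, -1.762] g 0.603 54.134
shift [0.0248 0.0161 0.0429] turn [14.7 -4.6 16.5]
[ 0.5209219  -0.2092846   0.17765249] [ 0.00591319 -0.08386772  0.99645935]
```

Request:
arm_command --commands '[0.025,0.016,0.043,14.7,-4.6,16.5,0.3,0.025,0.016,0.043,14.7,-4.6,16.5,0.3,0.025,0.016,0.043,14.7,-4.6,16.5,0.3,0.025,0.016,0.043,14.7,-4.6,16.5,0.3,0.025,0.016,0.043,14.7,-4.6,16.5,0.3,0.025,0.016,0.043,14.7,-4.6,16.5,0.3]'

```text
t: 8.3
eef_pos: [0.5359, -0.23, 0.1399]
tool_rot: [0.212, 0.77, 0.512, -0.318]
contact_force: [-0.0, -0.3, -3.0]
gripper_width: 0.599
grasp_force: 54.4
```

```bash
python3 - <<'E'
from h import *
st()
F=rot(-113,45,-23)
p=np.array([.54,-.22,.01+.048])-F.apply(ct);go(p,F)
p=np.array([.54,-.22,.048])-F.apply(ct);go(p,F);print(can()[0],can()[1].as_matrix()[:,0])
T=read_camera("top");S=read_camera("scene");cv2.imwrite("pics/s2.png",np.hstack([cv2.resize(S["img"][200:380,120:300],(400,400)),cv2.resize(T["img"][170:320,380:530],(400,400))])[:,:,::-1])
E
```

```text
t 8.3 q [-0.566, 0.742, 0.707, 1.848, 0.331, 1.001, -0.557] p [0.536, -0.23, 0.14] z [-0.273, -0.651, -0.708] y [0.922, -0.387, 0.001] F [-0.05, -0.257, -3.028] g 0.599 54.378
shift [ 0.0514 -0.0002  0.049 ] turn [ 0.2 -0.1  0.2]
shift [ 0.0584 -0.0002  0.0561] turn [ 0.2 -0.1  0.2]
[ 0.53943705 -0.22163641  0.12900046] [-0.00103282 -0.00263766  0.99999599]
```

View pics/s2.png

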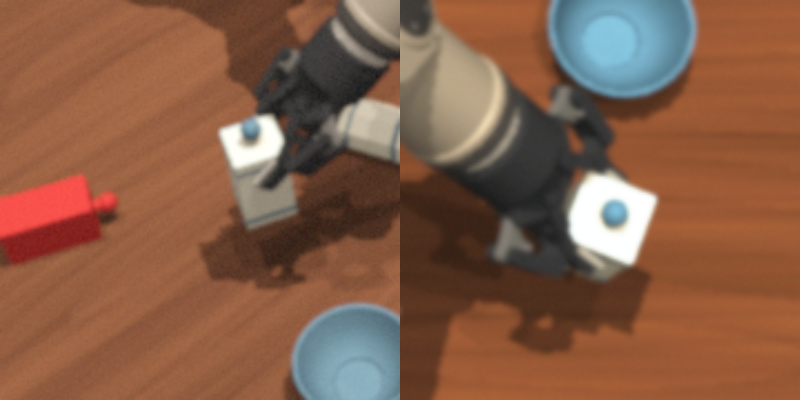

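It hangs upright, lid up, with bare table below: the knob is at about scene crop (250,130) and top crop (615,213). Lowering it now.

Request:
arm_command --commands '[0.02,0,0.019,0.2,0,0.2,0.3,0.036,0,0.034,0.2,0,0.2,0.3,0.046,0,0.044,0.2,0,0.2,0.3,0.05,0,0.048,0.2,0,0.2,0.3,0.0525,0,0.05,0.2,0,0.2,0.3,0.054,0,0.0515,0.2,0,0.2,0.3,0.055,0,0.0525,0.2,0,0.2,0.3,0.055,0,0.0525,0.2,0,0.2,0.3]'

```text
t: 9.2
eef_pos: [0.5381, -0.2284, 0.0643]
tool_rot: [0.212, 0.771, 0.509, -0.318]
contact_force: [0.4, -0.0, -2.9]
gripper_width: 0.608
grasp_force: 54.6
```

```bash
python3 - <<'E'
from h import *
st();print(can()[0],can()[1].as_matrix()[:,0])
E
```

```text
t 9.2 q [-0.535, 0.864, 0.66, 1.853, 0.295, 0.898, -0.613] p [0.538, -0.228, 0.064] z [-0.276, -0.651, -0.708] y [0.92, -0.392, 0.002] F [0.437, -0.018, -2.85] g 0.608 54.61
[ 0.54164581 -0.22011548  0.05338084] [-0.00238634 -0.00137345  0.99999621]
```

Request:
arm_command --commands '[0.0007,0,0.0007,0,0,0,0.3,0.0014,0,0.0014,0,0,0,0.3,0.0021,0,0.0021,0,0,0,0.3,0.0025,0,0.0025,0,0,0,0.3,0.0025,0,0.0025,0,0,0,0.3]'

```text
t: 9.7
eef_pos: [0.5378, -0.2284, 0.0603]
tool_rot: [0.211, 0.771, 0.509, -0.319]
contact_force: [1.4, 0.2, -2.3]
gripper_width: 0.599
grasp_force: 54.6
```

Request:
arm_command --commands '[0.0004,0,0.0004,0,0,0,0.3,0.0007,0,0.0007,0,0,0,0.3,0.0007,0,0.0007,0,0,0,0.3]'

```text
t: 10.0
eef_pos: [0.5378, -0.2284, 0.0594]
tool_rot: [0.211, 0.771, 0.509, -0.319]
contact_force: [-0.4, 0.2, -3.2]
gripper_width: 0.605
grasp_force: 54.6
```

Request:
arm_command --commands '[0.0003,0,0.0003,0,0,0,0.3,0.0007,0,0.0007,0,0,0,0.3,0.0007,0,0.0007,0,0,0,0.3]'

```text
t: 10.3
eef_pos: [0.5378, -0.2284, 0.0586]
tool_rot: [0.211, 0.771, 0.509, -0.319]
contact_force: [0.1, 0.9, -0.7]
gripper_width: 0.6
grasp_force: 54.9
```

Request:
arm_command --commands '[0.0003,0,0.0003,0,0,0,0.3,0.0007,0,0.0007,0,0,0,0.3,0.0007,0,0.0007,0,0,0,0.3]'

```text
t: 10.6
eef_pos: [0.5378, -0.2286, 0.0585]
tool_rot: [0.212, 0.771, 0.509, -0.319]
contact_force: [-2.1, 4.5, 8.1]
gripper_width: 0.604
grasp_force: 55.8
```

Contact has been made. I back off half a millimetre and release softly.

Request:
arm_command --commands '[-0.0004,0,-0.0004,0,0,0,0.3,-0.0004,0,-0.0004,0,0,0,0.5,-0.0004,0,-0.0004,0,0,0,0.61,-0.0004,0,-0.0004,0,0,0,0.66,-0.0004,0,-0.0004,0,0,0,0.75,-0.0004,0,-0.0004,0,0,0,0.9,-0.0004,0,-0.0004,0,0,0,1,-0.0004,0,-0.0004,0,0,0,1]' --force 20

```text
t: 11.4
eef_pos: [0.5378, -0.2284, 0.058]
tool_rot: [0.211, 0.771, 0.509, -0.319]
contact_force: [-0.3, 0.3, 0.1]
gripper_width: 1.002
grasp_force: 0.0
```

```bash
python3 - <<'E'
from h import *
st();print(can()[0],can()[1].as_matrix()[:,0])
F=rot(-113,45,-23)
o,r=tool();go(o["eef_pos"]-.13*r.as_matrix()[:,2]+[0,0,.0],F)
E
```

```text
t 11.4 q [-0.533, 0.875, 0.656, 1.853, 0.292, 0.89, -0.617] p [0.538, -0.228, 0.058] z [-0.276, -0.651, -0.707] y [0.92, -0.392, 0.002] F [-0.316, 0.312, 0.146] g 1.002 0.0
[ 0.54134466 -0.22010117  0.04702938] [-0.00158727 -0.00128193  0.99999792]
shift [ 0.   -0.   -0.13] turn [-0.  -0.  -0.1]
```

Retreat straight back along the tool, then look.

Request:
arm_command --commands '[0,0,-0.015,0,0,0,1,0,0,-0.04,0,0,0,1,0,0,-0.07,0,0,0,1,0,0,-0.1,0,0,0,1,0,0,-0.13,0,0,0,1,0,0,-0.13,0,0,0,1]'

```text
t: 12.0
eef_pos: [0.5777, -0.1398, 0.1525]
tool_rot: [0.213, 0.771, 0.511, -0.315]
contact_force: [1.6, 0.3, -0.4]
gripper_width: 1.0
grasp_force: 0.0
```

```bash
python3 - <<'E'
from h import *
st()
W=read_camera("wrist");S=read_camera("scene");T=read_camera("top")
cv2.imwrite("pics/s3.png",np.hstack([cv2.resize(W["img"],(400,300)),cv2.resize(S["img"][210:360,150:350],(400,300))])[:,:,::-1])
go([.44,-.30,.30],rot(0,90,-23)); go([.541,-.22,.23],rot(0,90,-23))
E
```

```text
t 12.0 q [-0.651, 0.765, 0.671, 1.728, 0.27, 1.153, -0.604] p [0.578, -0.14, 0.152] z [-0.268, -0.65, -0.711] y [0.922, -0.387, 0.006] F [1.644, 0.304, -0.39] g 1.0 0.0
shift [-0.2446 -0.0611  0.0323] turn [ 0.  45.  -0.1]
shift [-0.115   0.0004  0.0018] turn [ 0.  45.  -0.1]
```

View pics/s3.png

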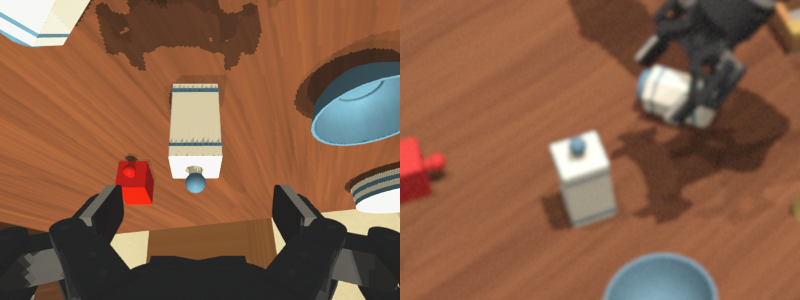

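The canister stands upright and free: the wrist crop shows its lid face at (195,166) and the scene crop shows the knob at (577,146). I'll measure it in two views.

```bash
python3 - <<'E'
from h import *
W=read_camera("wrist");S=read_camera("scene");T=read_camera("top")
def blue(c,box):
    x0,y0,x1,y1=box;m=cv2.inRange(cv2.cvtColor(c["img"],cv2.COLOR_RGB2HSV),(90,70,40),(125,255,255))[y0:y1,x0:x1]
    n,_,s,ce=cv2.connectedComponentsWithStats(m);i=1+np.argmax(s[1:,4]);return ce[i]+[x0,y0],s[i,4]
a=blue(S,(228,272,255,288));b=blue(W,(285,270,345,310));print(a,b)
print(tri(S,a[0],W,b[0]))
m=cv2.inRange(cv2.cvtColor(T["img"],cv2.COLOR_RGB2HSV),(0,0,200),(179,60,255))[200:300,400:520]
n,l,s,ce=cv2.connectedComponentsWithStats(m);print([(s[i,4],(ce[i]+[400,200]).round(1)) for i in range(1,n) if s[i,4]>50])
# lid face corners in wrist (crop x1.6): 
m=cv2.inRange(cv2.cvtColor(W["img"],cv2.COLOR_RGB2HSV),(0,0,225),(179,25,255))[235:310,250:370]
c=max(cv2.findContours(m,cv2.RETR_EXTERNAL,cv2.CHAIN_APPROX_SIMPLE)[0],key=cv2.contourArea)
p=cv2.approxPolyDP(cv2.convexHull(c),4,True)[:,0]+[250,235];print(p.tolist(),cv2.contourArea(c))
P=np.array([onz(W,q,.096) for q in p]);print(P.round(3).tolist())
for i in range(len(P)):
    e=P[i]-P[i-1];print(np.linalg.norm(e).round(3),np.degrees(np.arctan2(e[1],e[0])).round(1))
E
```

```text
(array([238.3 , 283.05]), np.int32(20)) (array([317.48335388, 291.95067818]), np.int32(811))
(array([ 0.54057704, -0.22179259,  0.11024142]), array([0.00173511]))
[(np.int32(636), array([448.4, 257.1]))]
[[361, 249], [353, 283], [281, 283], [274, 251]] 2234.5
[[0.574, -0.205, 0.096], [0.554, -0.251, 0.096], [0.508, -0.231, 0.096], [0.527, -0.188, 0.096]]
0.051 -20.3
0.05 -113.9
0.049 156.8
0.047 67.4
```

Request:
arm_command --commands '[0.07,0,-0.07,0,0,0,1,0.07,0,-0.07,0,0,0,1,0.07,0,-0.07,0,0,0,1]'

```text
t: 12.6
eef_pos: [0.6156, -0.0448, 0.1474]
tool_rot: [0.211, 0.769, 0.514, -0.316]
contact_force: [0.9, 0.9, -0.7]
gripper_width: 1.0
grasp_force: 0.0
```

```bash
python3 - <<'E'
from h import *
st();go([.541,-.22,.23],rot(0,90,-23))
E
```

```text
t 12.6 q [-0.713, 0.832, 0.628, 1.581, 0.204, 1.29, -0.649] p [0.616, -0.045, 0.147] z [-0.27, -0.65, -0.711] y [0.924, -0.383, -0.0] F [0.943, 0.889, -0.697] g 1.0 0.0
shift [-0.1935 -0.0018  0.0753] turn [ 0.2 44.7  0.4]
```

Request:
arm_command --commands '[-0.035,0,-0.035,0,0,0,1,-0.07,0,-0.07,0,0,0,1,-0.105,0,-0.04,0,10,0,1,-0.208,-0.002,0.061,0.2,44.7,0.4,1,-0.208,-0.002,0.061,0.2,44.7,0.4,1,-0.208,-0.002,0.061,0.2,44.7,0.4,1,-0.208,-0.002,0.061,0.2,44.7,0.4,1,-0.208,-0.002,0.061,0.2,44.7,0.4,1]'

```text
t: 13.4
eef_pos: [0.5318, -0.2345, 0.2553]
tool_rot: [0.002, 0.84, 0.542, 0.0]
contact_force: [-0.8, 0.5, -0.9]
gripper_width: 1.002
grasp_force: 0.0
```

```bash
python3 - <<'E'
from h import *
st();go([.541,-.22,.25],rot(0,90,-22.5))
E
```

```text
t 13.4 q [-0.15, 0.33, 0.581, 1.792, -0.202, 1.076, 0.078] p [0.532, -0.234, 0.255] z [0.003, -0.003, -1.0] y [0.911, -0.412, 0.004] F [-0.782, 0.475, -0.918] g 1.002 0.0
shift [0.017  0.0024 0.0053] turn [ 0.2  0.1 -1.8]
```

Request:
arm_command --commands '[0.017,0.002,0.005,0.2,0.1,-1.8,1,0.017,0.002,0.005,0.2,0.1,-1.8,1,0.017,0.002,0.005,0.2,0.1,-1.8,1]'

```text
t: 13.7
eef_pos: [0.5448, -0.2103, 0.2477]
tool_rot: [-0.001, 0.827, 0.562, -0.003]
contact_force: [0.5, -0.1, -0.6]
gripper_width: 0.995
grasp_force: 0.0
```

```bash
python3 - <<'E'
from h import *
st();W=read_camera("wrist")
hsv=cv2.cvtColor(W["img"],cv2.COLOR_RGB2HSV)
m=cv2.inRange(hsv,(0,0,190),(179,45,255))
u=W["pose"];K=W["camera_matrix"]
def proj(p):
    q=np.linalg.inv(u)@[*p,1];q=K@q[:3];return q[:2]/q[2]
print("expected lid",proj([.541,-.22,.096]),"knob",proj([.541,-.22,.11]),"tcp",proj(get_obs()["eef_pos"]))
n,l,s,ce=cv2.connectedComponentsWithStats(m);print([(s[i].tolist(),ce[i].round(1)) for i in range(1,n) if s[i,4]>400])
x,y=proj([.541,-.22,.096]).astype(int)
cv2.imwrite("pics/w4.png",W["img"][:,:,::-1])
E
```

```text
t 13.7 q [-0.177, 0.346, 0.56, 1.787, -0.202, 1.072, 0.078] p [0.545, -0.21, 0.248] z [-0.006, -0.002, -1.0] y [0.93, -0.367, -0.005] F [0.52, -0.063, -0.617] g 0.995 0.0
expected lid [318.8341891  231.61243858] knob [318.84040187 236.49210364] tcp [319.32270428 306.16868304]
[([156, 0, 96, 74, 4325], array([203.6,  28. ])), ([145, 23, 60, 62, 1072], array([172.3,  55.7])), ([285, 197, 69, 67, 3758], array([318.3, 228.5]))]
```

View pics/w4.png

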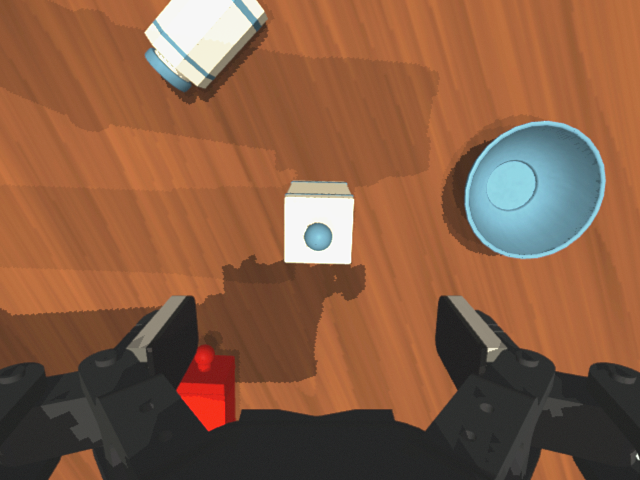

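The wrist picture shows the canister from above, square to the tool, with the lid centre at (319,230) and the knob at (318,237). Bowl and neighbours are clear.

```bash
python3 - <<'E'
from h import *
st();W=read_camera("wrist");print(onz(W,(319,230),.096))
P=[onz(W,p,.096) for p in((285,197),(354,196),(352,263),(285,263))];print(np.round(P,4).tolist())
go([.541,-.2195,.13],rot(0,90,-22));go([.541,-.2195,.061],rot(0,90,-22))
E
```

```text
t 13.75 q [-0.177, 0.345, 0.561, 1.786, -0.202, 1.072, 0.078] p [0.545, -0.211, 0.248] z [-0.005, -0.002, -1.0] y [0.93, -0.368, -0.004] F [0.654, -0.159, 0.189] g 0.999 0.0
[ 0.54155189 -0.21942911  0.096     ]
[[0.5273, -0.1864, 0.096], [0.5754, -0.2047, 0.096], [0.5557, -0.2536, 0.096], [0.5071, -0.2344, 0.096]]
shift [-8.700e-03  1.000e-04  1.182e-01] turn [-0.2  0.2  0.4]
shift [-0.0084  0.0003  0.1872] turn [-0.2  0.2  0.4]
```

Request:
arm_command --commands '[-0.0085,0,0.04,-0.2,0.2,0.4,1,-0.0085,0,0.08,-0.2,0.2,0.4,1,-0.0085,0,0.11,-0.2,0.2,0.4,1,-0.0085,0,0.115,-0.2,0.2,0.4,1,-0.0085,0,0.115,-0.2,0.2,0.4,1]'

```text
t: 14.3
eef_pos: [0.5408, -0.22, 0.1335]
tool_rot: [-0.0, 0.83, 0.558, -0.0]
contact_force: [0.9, -0.5, 1.0]
gripper_width: 0.997
grasp_force: 0.0
```

```bash
python3 - <<'E'
from h import *
st();go([.541,-.2195,.061],rot(0,90,-22))
E
```

```text
t 14.3 q [-0.105, 0.48, 0.505, 1.894, -0.303, 0.844, 0.171] p [0.541, -0.22, 0.133] z [-0.001, -0.0, -1.0] y [0.927, -0.376, -0.001] F [0.925, -0.495, 0.991] g 0.997 0.0
shift [0.0005 0.0001 0.0725] turn [-0.   0.  -0.1]
```

Request:
arm_command --commands '[0,0,0.025,0,0,0,1,0,0,0.045,0,0,0,1,0,0,0.06,0,0,0,1,0,0,0.068,0,0,0,1,0,0,0.0725,0,0,0,1,0,0,0.0725,0,0,0,1]'

```text
t: 14.9
eef_pos: [0.5413, -0.2204, 0.0616]
tool_rot: [0.0, 0.83, 0.558, 0.001]
contact_force: [-1.0, 0.6, 0.4]
gripper_width: 0.995
grasp_force: 0.0
```

Request:
arm_command --commands '[0,0,0,0,0,0,0.72,0,0,0,0,0,0,0.66,0,0,0,0,0,0,0.62,0,0,0,0,0,0,0.58,0,0,0,0,0,0,0.5,0,0,0,0,0,0,0.3,0,0,0,0,0,0,0.3,0,0,0,0,0,0,0.3]' --force 50

```text
t: 15.7
eef_pos: [0.5417, -0.2204, 0.0621]
tool_rot: [0.001, 0.83, 0.558, 0.001]
contact_force: [-0.8, -0.5, 6.6]
gripper_width: 0.602
grasp_force: 52.9
```

```bash
python3 - <<'E'
from h import *
st();o,r=tool();p=o["eef_pos"];az=-22
print("place z ref",p[2]);go([p[0],p[1],.25],rot(0,90,-22))
E
```

```text
t 15.7 q [-0.055, 0.581, 0.445, 1.931, -0.373, 0.708, 0.227] p [0.542, -0.22, 0.062] z [0.002, -0.0, -1.0] y [0.926, -0.377, 0.002] F [-0.822, -0.472, 6.567] g 0.602 52.94
place z ref 0.06207348581596739
shift [ 1.000e-04  4.000e-04 -1.879e-01] turn [ 0.1 -0.  -0.1]
```

Request:
arm_command --commands '[0,0,-0.015,0,0,0,0.3,0,0,-0.045,0,0,0,0.3,0,0,-0.085,0,0,0,0.3,0,0,-0.125,0,0,0,0.3,0,0,-0.16,0,0,0,0.3,0,0,-0.188,0,0,0,0.3,0,0,-0.188,0,0,0,0.3]'

```text
t: 16.4
eef_pos: [0.5425, -0.2214, 0.2538]
tool_rot: [0.003, 0.83, 0.558, 0.003]
contact_force: [0.7, -0.8, -2.7]
gripper_width: 0.596
grasp_force: 53.4
```

```bash
python3 - <<'E'
from h import *
st();go([.492,.107,.25],rot(0,90,-22.5))
E
```

```text
t 16.4 q [-0.169, 0.337, 0.576, 1.785, -0.209, 1.071, 0.094] p [0.543, -0.221, 0.254] z [0.008, -0.001, -1.0] y [0.926, -0.377, 0.008] F [0.653, -0.777, -2.661] g 0.596 53.423
shift [ 0.2851 -0.1707  0.0029] turn [ 0.5 -0.1  0.3]
```

Request:
arm_command --commands '[0.025,-0.015,0,0.5,0,0.3,0.3,0.06,-0.036,0,0.5,0,0.3,0.3,0.1,-0.06,0,0.5,0,0.3,0.3,0.14,-0.084,0,0.5,0,0.3,0.3,0.18,-0.108,0,0.5,0,0.3,0.3,0.22,-0.132,0.003,0.5,0,0.3,0.3,0.26,-0.156,0.003,0.5,0,0.3,0.3,0.285,-0.171,0.003,0.5,0,0.3,0.3]'

```text
t: 17.2
eef_pos: [0.4877, 0.1118, 0.245]
tool_rot: [-0.004, 0.83, 0.558, -0.003]
contact_force: [-0.6, 0.8, -2.4]
gripper_width: 0.601
grasp_force: 53.3
```

Request:
arm_command --commands '[0,0,0,0,0,0,0.3,0,0,0,0,0,0,0.3,0,0,0,0,0,0,0.3]'

```text
t: 17.5
eef_pos: [0.4895, 0.1067, 0.2457]
tool_rot: [-0.003, 0.832, 0.555, -0.003]
contact_force: [-0.6, 0.4, -2.9]
gripper_width: 0.604
grasp_force: 53.3
```

```bash
python3 - <<'E'
from h import *
st();W=read_camera("wrist")
hsv=cv2.cvtColor(W["img"],cv2.COLOR_RGB2HSV)
m=cv2.inRange(hsv,(20,150,120),(32,255,255))
n,l,s,ce=cv2.connectedComponentsWithStats(m);print([(s[i].tolist(),ce[i].round(1),onz(W,ce[i],.04).round(4)) for i in range(1,n) if s[i,4]>60])
cv2.imwrite("pics/w5.png",W["img"][:,:,::-1])
E
```

```text
t 17.5 q [-0.703, 0.18, 0.42, 1.964, -0.091, 1.021, -0.634] p [0.489, 0.107, 0.246] z [-0.008, 0.002, -1.0] y [0.924, -0.383, -0.009] F [-0.559, 0.384, -2.945] g 0.604 53.318
[([347, 39, 16, 13, 137], array([355.7,  45.6]), array([0.5658, 0.2159, 0.04  ])), ([269, 121, 27, 28, 711], array([282. , 134.7]), array([0.4832, 0.1753, 0.04  ])), ([346, 123, 27, 27, 686], array([359. , 135.5]), array([0.5432, 0.1496, 0.04  ])), ([573, 195, 67, 65, 3443], array([608.3, 228.2]), array([ 0.7202, -0.0112,  0.04  ]))]
```

View pics/w5.png

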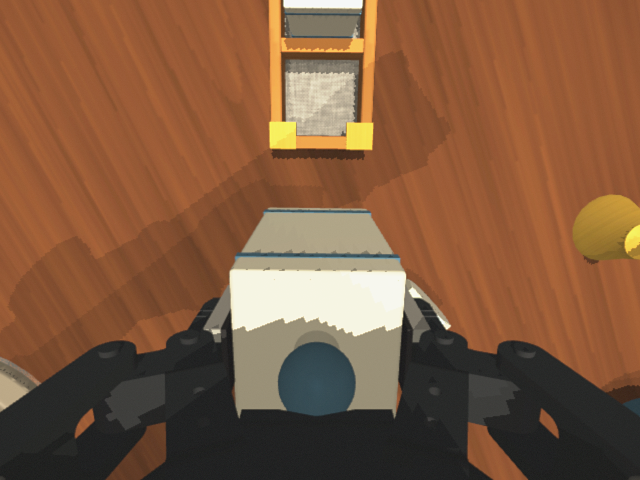

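The wrist picture shows the free bay at (322,97), the brass corners at (282,135) and (359,135), and the partition at about (322,45). The canister hangs straight below the gripper.

```bash
python3 - <<'E'
from h import *
st();W=read_camera("wrist");S=read_camera("scene")
for p in((322,38),(322,52),(322,137),(322,149),(283,95),(362,95)):print(p,onz(W,p,.04).round(4))
print(tri(W,(282,134.7),S,(339,208.6)),tri(W,(359,135.5),S,(349,223.3)))
b=[.5262,.1922]
go([*b,.245],rot(0,90,-23));go([*b,.12],rot(0,90,-23))
E
```

```text
t 17.55 q [-0.703, 0.18, 0.42, 1.964, -0.091, 1.021, -0.634] p [0.49, 0.107, 0.246] z [-0.008, 0.003, -1.0] y [0.923, -0.384, -0.008] F [0.546, 0.059, -3.466] g 0.601 53.318
(322, 38) [0.5434 0.2314 0.04  ]
(322, 52) [0.5394 0.2218 0.04  ]
(322, 137) [0.5141 0.1604 0.04  ]
(322, 149) [0.5103 0.1511 0.04  ]
(283, 95) [0.4971 0.204  0.04  ]
(362, 95) [0.5574 0.1788 0.04  ]
(array([0.48316732, 0.17562014, 0.03263265]), array([0.00068861])) (array([0.54406123, 0.14930944, 0.0349442 ]), array([0.00027876]))
shift [0.0928 0.0008 0.0011] turn [-0.5  0.   0.4]
shift [0.0928 0.0017 0.1261] turn [-0.5  0.   0.4]
```

Request:
arm_command --commands '[0.02,0.0017,0,-0.5,0,0.4,0.3,0.05,0.0017,0,-0.5,0,0.4,0.3,0.078,0.0017,0,-0.5,0,0.4,0.3,0.0925,0.0017,0,-0.5,0,0.4,0.3,0.0925,0.0017,0,-0.5,0,0.4,0.3,0.0925,0.0017,0,-0.5,0,0.4,0.3]'

```text
t: 18.25
eef_pos: [0.5265, 0.1914, 0.246]
tool_rot: [0.001, 0.833, 0.553, -0.0]
contact_force: [-0.5, 0.2, -3.5]
gripper_width: 0.6
grasp_force: 53.3
```

```bash
python3 - <<'E'
from h import *
st();go([.5268,.1914,.12],rot(0,90,-23))
E
```

```text
t 18.25 q [-0.773, 0.283, 0.383, 1.838, -0.119, 1.044, -0.743] p [0.527, 0.191, 0.246] z [0.0, -0.001, -1.0] y [0.921, -0.389, 0.001] F [-0.521, 0.194, -3.546] g 0.6 53.323
shift [0.0002 0.0002 0.126 ] turn [0.  0.1 0.1]
```

Request:
arm_command --commands '[0,0,0.02,0,0,0,0.3,0,0,0.05,0,0,0,0.3,0,0,0.08,0,0,0,0.3,0,0,0.105,0,0,0,0.3,0,0,0.12,0,0,0,0.3,0,0,0.126,0,0,0,0.3,0,0,0.126,0,0,0,0.3]'

```text
t: 18.95
eef_pos: [0.5265, 0.1915, 0.1201]
tool_rot: [0.0, 0.834, 0.552, -0.0]
contact_force: [0.4, 0.2, -3.3]
gripper_width: 0.6
grasp_force: 53.3
```

```bash
python3 - <<'E'
from h import *
st();go([.5268,.1914,.07],rot(0,90,-23))
S=read_camera("scene");T=read_camera("top")
cv2.imwrite("pics/s6.png",np.hstack([cv2.resize(S["img"][140:250,310:420],(400,400)),cv2.resize(T["img"][210:310,180:290],(400,400))])[:,:,::-1])
E
```

```text
t 18.95 q [-0.726, 0.44, 0.339, 1.95, -0.2, 0.784, -0.675] p [0.526, 0.192, 0.12] z [-0.0, -0.001, -1.0] y [0.921, -0.39, 0.0] F [0.439, 0.192, -3.293] g 0.6 53.328
shift [0.0001 0.0003 0.0501] turn [0.  0.1 0.1]
```

View pics/s6.png

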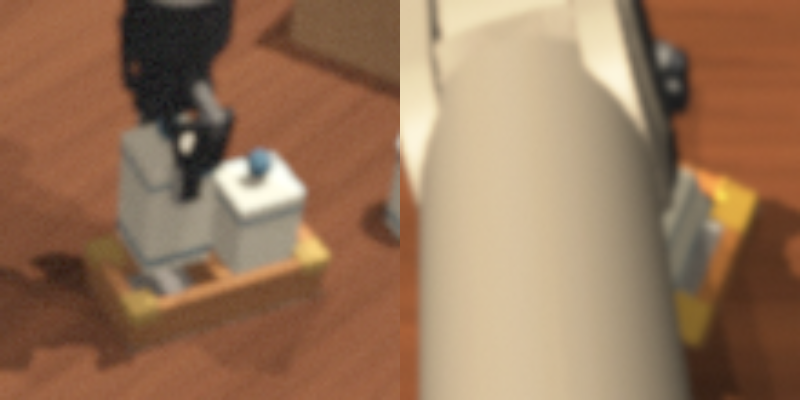

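The canister hangs squarely over the free bay at scene crop (165,200), so I lower it into the bay.

Request:
arm_command --commands '[0,0,0.01,0,0,0,0.3,0,0,0.02,0,0,0,0.3,0,0,0.028,0,0,0,0.3,0,0,0.036,0,0,0,0.3,0,0,0.042,0,0,0,0.3,0,0,0.047,0,0,0,0.3,0,0,0.05,0,0,0,0.3,0,0,0.05,0,0,0,0.3]'

```text
t: 19.85
eef_pos: [0.5268, 0.193, 0.0699]
tool_rot: [0.0, 0.833, 0.553, 0.0]
contact_force: [0.7, -0.0, -2.2]
gripper_width: 0.601
grasp_force: 53.4
```

Request:
arm_command --commands '[0,0,0.0015,0,0,0,0.3,0,0,0.003,0,0,0,0.3,0,0,0.0045,0,0,0,0.3,0,0,0.006,0,0,0,0.3,0,0,0.006,0,0,0,0.3]'

```text
t: 20.35
eef_pos: [0.5268, 0.193, 0.0641]
tool_rot: [0.0, 0.833, 0.553, 0.0]
contact_force: [-0.5, -0.5, -3.0]
gripper_width: 0.6
grasp_force: 53.4
```

Still free of contact. I continue in half-millimetre steps.

Request:
arm_command --commands '[0,0,0.0005,0,0,0,0.3,0,0,0.001,0,0,0,0.3,0,0,0.0015,0,0,0,0.3,0,0,0.0015,0,0,0,0.3]'

```text
t: 20.75
eef_pos: [0.5269, 0.193, 0.0628]
tool_rot: [0.0, 0.833, 0.553, 0.0]
contact_force: [0.0, -0.4, -3.4]
gripper_width: 0.601
grasp_force: 53.4
```

Request:
arm_command --commands '[0,0,0.0005,0,0,0,0.3,0,0,0.0005,0,0,0,0.3]'

```text
t: 20.95
eef_pos: [0.5269, 0.193, 0.0623]
tool_rot: [0.0, 0.833, 0.553, 0.0]
contact_force: [0.1, 0.3, -2.8]
gripper_width: 0.603
grasp_force: 53.4
```

Request:
arm_command --commands '[0,0,0.0004,0,0,0,0.3,0,0,0.0004,0,0,0,0.3]'

```text
t: 21.15
eef_pos: [0.527, 0.1931, 0.0621]
tool_rot: [0.0, 0.833, 0.553, 0.0]
contact_force: [-0.3, 0.0, 0.2]
gripper_width: 0.604
grasp_force: 53.5
```

Request:
arm_command --commands '[0,0,0.0004,0,0,0,0.3,0,0,0.0004,0,0,0,0.3]'

```text
t: 21.35
eef_pos: [0.527, 0.1931, 0.062]
tool_rot: [0.0, 0.833, 0.553, 0.001]
contact_force: [-1.6, -1.3, 5.8]
gripper_width: 0.601
grasp_force: 54.2
```

The canister is on the floor. I ease off, release, and rise.

Request:
arm_command --commands '[0,0,-0.0004,0,0,0,0.3,0,0,-0.0004,0,0,0,0.5,0,0,-0.0004,0,0,0,0.61,0,0,-0.0004,0,0,0,0.66,0,0,-0.0004,0,0,0,0.75,0,0,-0.0004,0,0,0,0.85,0,0,-0.0004,0,0,0,0.9,0,0,-0.0004,0,0,0,0.9]' --force 20

```text
t: 22.15
eef_pos: [0.527, 0.1931, 0.062]
tool_rot: [0.0, 0.833, 0.553, 0.001]
contact_force: [0.2, -0.5, 0.2]
gripper_width: 0.9
grasp_force: 0.0
```

Request:
arm_command --commands '[0,0,-0.01,0,0,0,0.9,0,0,-0.025,0,0,0,0.9,0,0,-0.05,0,0,0,0.9,0,0,-0.08,0,0,0,0.9,0,0,-0.12,0,0,0,0.9,0,0,-0.16,0,0,0,0.9,0,0,-0.19,0,0,0,0.9,0,0,-0.19,0,0,0,0.9]'

```text
t: 22.95
eef_pos: [0.5295, 0.1937, 0.2581]
tool_rot: [0.001, 0.833, 0.553, 0.005]
contact_force: [0.3, 0.4, 0.2]
gripper_width: 0.899
grasp_force: 0.0
```

Request:
arm_command --commands '[-0.04,0,0,0,0,0,0.9,-0.08,0,0,0,0,0,0.9,-0.12,0,0,0,0,0,0.9,-0.12,0,0,0,0,0,0.9,-0.12,0,0,0,0,0,0.9]'

```text
t: 23.45
eef_pos: [0.48, 0.0818, 0.2525]
tool_rot: [-0.0, 0.834, 0.552, 0.001]
contact_force: [0.2, 1.5, 0.3]
gripper_width: 0.901
grasp_force: 0.0
```

```bash
python3 - <<'E'
from h import *
st();W=read_camera("wrist");S=read_camera("scene")
cv2.imwrite("pics/s7.png",np.hstack([cv2.resize(S["img"][160:350,150:440],(440,300)),cv2.resize(W["img"],(360,300))])[:,:,::-1])
E
```

```text
t 23.45 q [-0.693, 0.14, 0.442, 1.993, -0.071, 1.021, -0.618] p [0.48, 0.082, 0.253] z [0.002, 0.001, -1.0] y [0.921, -0.39, 0.001] F [0.159, 1.489, 0.329] g 0.901 0.0
```

View pics/s7.png

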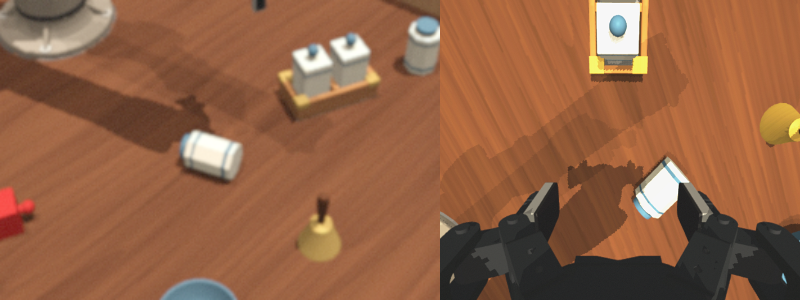

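Both square canisters stand upright in the case (scene crop 312,70 and 350,60). The eight-sided canister, the bell and the bowl look as they were, and the arm touches nothing.

```bash
python3 -c "
from station import *
print(hand_in())"
```

```text
the job is handed in; nothing more can be done
None
```

The white square canister was stood upright on the bare table, let go and seen to stand true, then taken again and set down gently, upright, in the empty bay; the job is handed in after about 23 s of robot time.

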